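# Wind back a wire feeder's take-up wheel and lock it with its pin

### The job

Lock the sprung take-up wheel of the coil winder's wire feeder back, ready for threading new wire: take the thick locking pin with the flat grip out of the wooden block, put it down through the brass boss on the wheel, and use it as a crank to swing the wheel clockwise (seen from above) against its spring. The lock hole is in the steel segment hidden under the wheel and its exact place depends on how the segment was clamped, so feel for it gently with the pin's tip until the pin drops fully home with its collar down on the boss, then let go so that the pin alone holds the wheel. Do not ram the pin, do not let the wheel fly back, and leave the slim pin and the other things on the desk where they are.

Things in the scene. Friction and masses are not known exactly. Their poses are not given: they have to be found in the camera images.
- tensioner: Wire feeder, fixed: grey housing, aluminium deck 235 x 255 mm, top 120 mm high, x -100 to 135, y -160 to 95 mm. Origin below the wheel's upright axis at desk height, z up. On it an aluminium wheel (radius 74 mm, disc 144 to 152 mm high, hub cap to 167, dancer arm across from the boss to 172), a wire reel (radius 30, to 175) at x 55, y -120. Pin forces over 55 N spoil it.
- take_up_wheel (a joint): Wheel angle, rad: 0 at rest, grows clockwise seen from above, end stop 1.75. A spring drives it back: 0.25 N m at 0, plus 0.25 N m per rad (at the boss 4 N at rest, 6 to 11 N at the lock hole); let go unlocked it flies back. At angle q the boss lies at 210 degrees - q about the tensioner's z axis, counted counter-clockwise from its x axis.
- boss_mouth (a point): Centre of the upper mouth of the hole in the brass boss on the wheel: a square block 24 x 24 mm, from 144 to 170 mm high, 60 mm from the wheel's axis, turning with the wheel. The upright round hole is 11.8 mm wide and goes right through; below it lies the segment's track.
- track_start (a point): Point on the steel index segment under the wheel, where the boss comes at wheel angle 0.55 rad. The segment is a flat arc track 44 to 78 mm from the axis, top 140 mm high, under the boss over all its travel. The lock hole (12 mm wide, 20 deep, 60 mm from the axis) lies 0.05 to 0.95 rad (3 to 57 mm) farther clockwise along it; where is not measured. The segment stays put.
- locking_pin: Loose upright steel pin, about 100 g. Shank 10 mm thick, 46 mm long, its nose tapering over the last 3 mm to 7 mm; then a collar 20 mm wide, 6 thick; then a flat steel grip 14 (its x) by 26 mm (its y), from 52 to 88 mm above the tip. Origin at the tip, z up. Tip on the track: collar 16 mm above the boss. Fully home: collar on the boss, tip 124 mm above the desk.
- pin_tip (a point): Tip of the locking pin, the lower end of its nose.
- pin_block: Wooden block, fixed, 50 (its x) x 116 (its y) x 52 mm high, origin under its centre. Two round holes 12.5 mm wide and 48 mm deep at y = +33 and -33 mm hold the two pins, each resting with its collar on the block; which pin is where varies.
- slim_pin: Loose slim pin of another machine in the block's other hole: shank 6 mm thick, round knob 20 mm wide up to 77 mm above its tip (the origin). Leave it there.
- can_capacitor: Loose can capacitor standing upright, 29 mm wide, 53 mm high, origin under it. Bystander.
- small_transformer: Loose small laminated transformer with coloured leads, 66 x 58 x 48 mm, origin under it. Bystander.
- flux_bottle: Loose small white needle bottle, 26 mm wide, 86 mm high, standing, origin under it. Bystander.

How it is judged (in metres and radians):
On the way, in this order (a step that is already met when the one before it is completed fails the run):
1. the locking pin stands in the boss of the wheel, its tip at least 15 mm below the boss's mouth (horizontal distance between pin_tip and boss_mouth below 0.006 m and z of pin_tip in the frame of boss_mouth below -0.015 m), for 0.2 s.
2. with the pin in the boss, the wheel is wound to more than 0.4 rad (all of step 1 and value of joint take_up_wheel above 0.4 rad), for 0.2 s.
At the end, for the whole second after the job is handed in: The locking pin is home through the boss and in the lock hole (tip less than 128 mm above the desk and within 6 mm of the boss's axis, pin upright within 0.15 rad) and, let go, holds the wheel wound to more than 0.48 rad, everything at rest (horizontal distance between pin_tip and boss_mouth below 0.006 m and z of pin_tip in the frame of tensioner below 0.128 m and angle between locking_pin's own z axis and vertical below 0.15 rad and value of joint take_up_wheel above 0.48 rad and linear speed of locking_pin below 0.02 m/s and velocity of joint take_up_wheel between -0.1 and 0.1 rad/s); the robot touches nothing.
It fails at once if the wheel flies back unlocked: it passes between 0.4 and 0.1 rad faster than 3 rad/s toward its rest stop (velocity of joint take_up_wheel below -3 rad/s and value of joint take_up_wheel between 0.1 and 0.4 rad).
It fails at once if the pin is rammed: it presses on the tensioner with more than 55 N (contact force between locking_pin and tensioner above 55 N).
It fails at once if the slim pin or a loose bystander is moved by more than 30 mm (distance of any of slim_pin, can_capacitor, small_transformer, flux_bottle from where it was at the start of the episode above 0.03 m).
It also fails if it takes over 58 s, if anything falls off the work surface, if the arm or the gripper's body presses on something with over 40 N, if the wrist force passes 120 N, or if a joint passes its speed limit or range.

### The arm

A 6-joint arm with a two-finger parallel gripper is mounted at the origin on a cart in front of the work surface, level with it; the furniture and walls round the work are solid. World frame = base frame: x ahead of the robot, y to its left, z up, the work surface at z = 0. Lengths are in m, angles in degrees, forces in N, time in s.
With the tool pointing down it reaches from about 0.25 to 0.725 m from the base axis. Payload 9.7 kg.
Tool frame: the origin (TCP) lies midway between the tips of the shut fingers; the grasp point (between the pads) lies 19 mm behind it; z points along the fingers, y is the line along which they close (so a half turn about z gives the same grasp; the last joint's range is limited). The gripper opens to 85 mm and grips with 20 to 120 N. Pads are 22 mm wide; open, the fingers measure 114 mm over their backs; the gripper's body (76 mm by 85 mm) begins 54 mm behind the grasp point. The pads swing forward as they close: fully open they stand 13 mm farther back than shut.
Start: joints at [-67.895, 4.979, 10.078, 95.1, 0, 90], TCP at [0.207, -0.51, 0.231] pointing down, gripper open.
Joint ranges: [-179.16, 179.16], [-48.56, 103.87], [-65.8, 70.77], [-126.05, 130.52], [-82.76, 87.17], [-180, 180]. Speed limits (degrees/s): [127.2, 127.2, 147.25, 180, 180, 180].

### API

Orientations are given as [roll, pitch, yaw] about the fixed x, y, z axes, in that order (R = Rz(yaw) Ry(pitch) Rx(roll)).
In Python, from workcell import bot gives the robot as it stands. The module is installed in compiled form; this text tells all that it offers.
- The arm moves only by the tool send_rows, never from a script. Its argument "moves" is one flat list of numbers, 7 for each row, row after row: the shift along the world's x, y, z normalised to -1 to 1, where 1 is 0.025 m, then the turn, a rotation vector about the world's x, y, z normalised to -1 to 1, where 1 is 0.15 rad, then the closure, from -1 (fully open) to 1 (shut), so that 0 is half open. A call has 1 to 8 rows; each row shifts and turns the commanded pose from where the row before left it; what a row does not reach is not made up. A row lasts 1/8 s, in which the tool goes at most 62.5 mm and 10.7 degrees, less where a joint would pass 70% of its speed; a pose out of reach is approached as far as the arm can. A call with a number of a shift or a turn outside -1 to 1 is refused whole. A call with a gripper value outside its range is refused whole. The fingers move at their own pace and stop on an object; "squeeze" is the grip in N (left out, the last holds). Time passes only in rows, so rows that do not move let the fingers close. It gives the time, the measured TCP pose, the force, the opening and the grip force at its end, in the units of the state.
- bot.get_obs(): the state, without advancing time (a new reading comes with each control period).
- bot.camera(name): name is "scene" or "top"; returns a dict with "color" (480x640x3 uint8, red, green, blue), "camera_matrix" (3x3 intrinsics, pixels), "D" ([k1, k2, p1, p2, k3] as OpenCV has them; the pictures are not rectified), "R" (3x3) and "t" (3): a world point X has camera coordinates R X + t. Camera axes: x right, y down, z forward; pixel columns grow to the right and rows downward; lengths in m; the calibration is good to about 2 mm. A picture is of the moment at which its call begins. There is no depth.
- bot.job_done(): hands the job in; it is judged then, once.
Trained networks look in the newest picture that a camera, given by its name, has taken for a name from the list of things; names that differ only in an ending like _2 or _b are one class to them, and where a whole thing is asked for, a point or a joint stands for the part that bears it (a point fixed in the world has none). Each returns a list of dicts, best first, with "p" (0 to 1); they miss things now and then, are a little off and sometimes report something else, mostly with a low value. They report only what shows in the picture. A call takes as long as a camera call.
- bot.boxes_of(camera, query): "extent" ([left, top, right, bottom] in pixels, round what is visible of it).
- bot.trace(camera, query): "region" (480x640 bool, what is visible of it) and "extent" ([left, top, right, bottom] in pixels, round what is visible of it).
- bot.landmark_of(camera, query): "pixel" ([column, row] in pixels: a listed point, or the origin of a listed thing).
The state is a dict: "time": time; "q": joint angles; "qd": joint speeds; "joint_efforts": joint torques, N m; "ee_pos": TCP position; "tcp_rot": TCP orientation; "wrist_force": force on the tool from outside, world axes, zero at the start; "torque": the same for the moment, N m; "opening": finger opening in m; "grasp_force": force on a finger pad.
Only numpy, scipy, OpenCV 4.12 (cv2) and the standard library are available. Lean on these libraries where they do the work, as an engineer would, in place of code of your own. Each camera call takes 0.05 s, during which the arm holds its last target. There are 200 camera calls.

## Working session

There is one attempt and no reset: what is moved stays moved. The work goes in short steps, Python scripts to look and compute and a tool call to move; the robot and the scene stay as the last step left them, time stands still between calls to the robot, and variables do not carry over. Pictures are saved under pics/ and viewed, at most 10 in all, crops included, and the job is handed in when it is done.

Besides the shell and the picture viewer there is one more tool, called after "Request:" by a JSON object that holds its "fn" and its "kwargs", one argument or row to a line. send_rows: Moves the arm, as the interface text tells. Its arguments: {"type":"object","properties":{"moves":{"type":"array"},"squeeze":{"type":"number"}},"required":["moves"]}

```bash
mkdir -p pics; cat > h.py <<'E'
from workcell import bot
import numpy as np, cv2
def tri(cams,pix):
    A=[];b=[]
    for c,p in zip(cams,pix):
        u=cv2.undistortPoints(np.array([[p]],float),c["camera_matrix"],np.array(c["D"]))[0,0]
        R=np.array(c["R"]);t=np.array(c["t"])
        for k in (0,1):
            A.append(R[k]-u[k]*R[2]); b.append(u[k]*t[2]-t[k])
    x,res,_,_=np.linalg.lstsq(np.array(A),np.array(b),rcond=None)
    return x,res
def atz(c,p,z):
    u=cv2.undistortPoints(np.array([[p]],float),c["camera_matrix"],np.array(c["D"]))[0,0]
    R=np.array(c["R"]);t=np.array(c["t"]);o=-R.T@t;d=R.T@np.array([u[0],u[1],1])
    return o+d*(z-o[2])/d[2]
E
python3 - <<'E'
from h import *
cs={}
for n in("scene","top"):
    c=bot.camera(n);cs[n]=c;cv2.imwrite(f"pics/{n}0.png",c["color"][:,:,::-1])
    print(n,-np.array(c["R"]).T@np.array(c["t"]))
for q in("tensioner","boss_mouth","track_start","locking_pin","pin_tip","pin_block","slim_pin","can_capacitor","small_transformer","flux_bottle"):
    for n in cs:
        r=bot.landmark_of(n,q)[:2];print(q,n,[(np.round(x["pixel"],1).tolist(),round(x["p"],2)) for x in r])
print(bot.get_obs())
E
```

```text
scene [-0.10287353  0.708483    0.55151463]
top [0.19332316 0.08408223 1.43529798]
tensioner scene [([394.2, 236.2], 0.78)]
tensioner top [([431.2, 256.7], 0.75), ([200.7, 257.0], 0.49)]
boss_mouth scene []
boss_mouth top [([461.8, 265.6], 0.65)]
track_start scene [([417.6, 198.7], 0.83)]
track_start top [([444.4, 269.5], 0.85), ([434.5, 254.9], 0.68)]
locking_pin scene [([202.5, 347.9], 0.58)]
locking_pin top [([260.0, 292.8], 0.38)]
pin_tip scene []
pin_tip top [([434.2, 253.7], 0.26)]
pin_block scene []
pin_block top [([245.6, 291.3], 0.57)]
slim_pin scene []
slim_pin top [([232.9, 287.8], 0.57)]
can_capacitor scene [([201.3, 349.8], 0.61)]
can_capacitor top [([199.0, 256.8], 0.61)]
small_transformer scene [([326.7, 289.4], 0.65), ([393.2, 237.3], 0.51)]
small_transformer top [([314.4, 271.6], 0.64)]
flux_bottle scene [([172.9, 336.7], 0.86)]
flux_bottle top [([194.9, 238.2], 0.48)]
{'time': 1.1, 'q': array([-6.78950683e+01,  4.97865402e+00,  1.00788604e+01,  9.51023180e+01,
        1.14408364e-03,  9.00003622e+01]), 'qd': array([ 0.08491524, -0.02984064,  0.05405932, -0.10370603,  0.12337895,
       -0.06939656]), 'joint_efforts': array([ 4.83814038e-04, -5.20113981e+01,  4.64864302e+01,  1.62667890e-03,
       -5.53620202e-05, -2.64811064e-05]), 'ee_pos': array([ 0.20696462, -0.50955144,  0.2312923 ]), 'tcp_rot': array([-1.79997888e+02, -1.14407029e-03,  2.21045694e+01]), 'wrist_force': array([-0.01313248,  1.12205832, -0.17761985]), 'torque': array([-0.03279579, -0.03123263, -0.03686103]), 'grasp_force': 0.0, 'opening': 0.08539111777542942}
```

View pictures.

View pics/scene0.png

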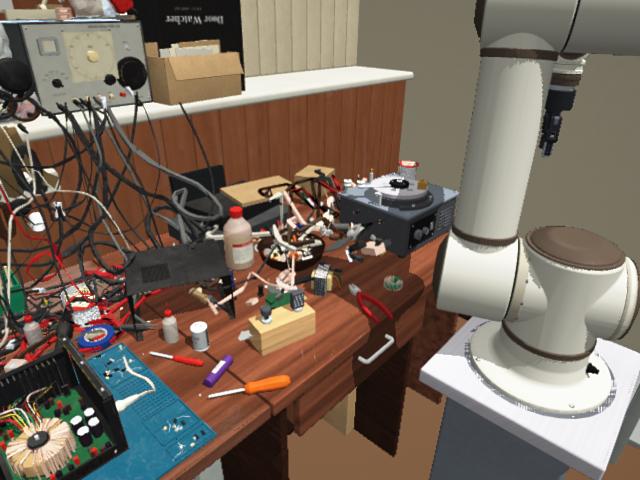

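View pics/top0.png

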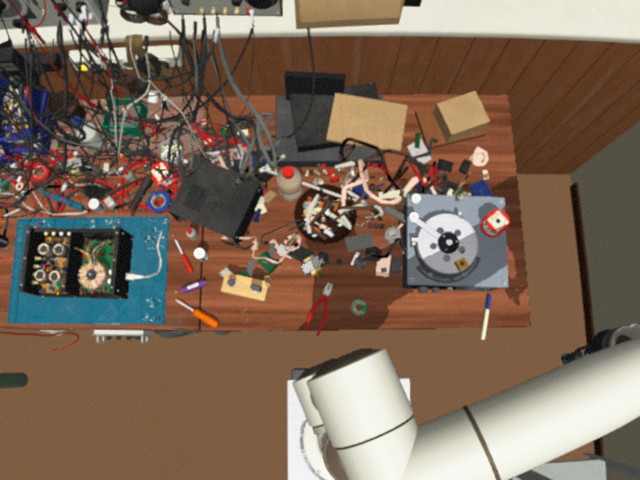

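```bash
python3 - <<'E'
import cv2,numpy as np
t=cv2.imread("pics/top0.png");s=cv2.imread("pics/scene0.png")
a=cv2.resize(t[255:315,205:285],(400,300),interpolation=2)
b=cv2.resize(s[275:365,230:350],(400,300),interpolation=2)
c=cv2.resize(t[180:300,395:515],(300,300),interpolation=2)
d=cv2.resize(s[145:265,330:470],(350,300),interpolation=2)
im=np.zeros((600,800,3),np.uint8);im[:300,:400]=a;im[:300,400:]=b;im[300:,:300]=c;im[300:,400:750]=d
cv2.imwrite("pics/crop0.png",im)
E
```

```text
(no output)
```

View pics/crop0.png

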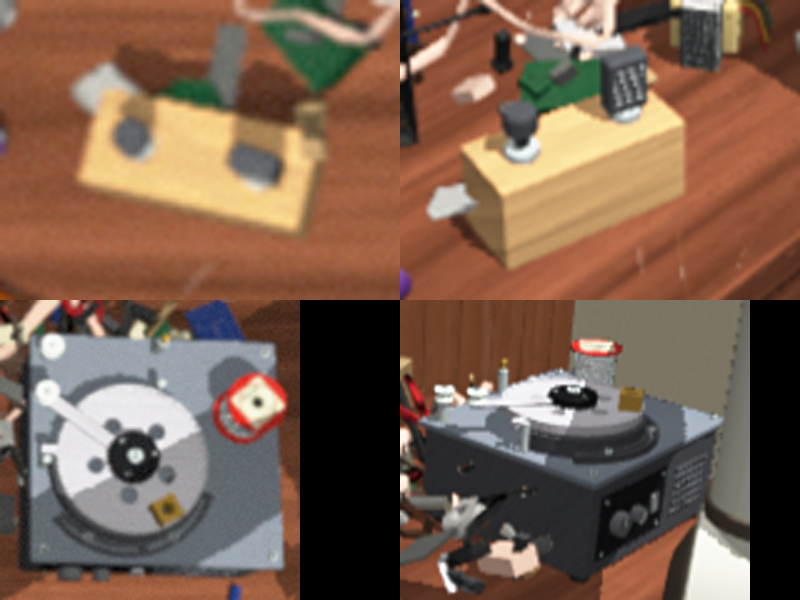

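```bash
python3 - <<'E'
from h import *
T=bot.camera("top");S=bot.camera("scene")
hub=atz(T,(448.2,242.4),.167);boss=atz(T,(461.8,264.0),.17);reel=atz(T,(497.5,220.7),.175)
print("hub",hub,"boss",boss,np.linalg.norm((boss-hub)[:2]),"reel",reel,np.linalg.norm((reel-hub)[:2]))
yaw=np.degrees(np.arctan2(*(reel-hub)[[1,0]]))-np.degrees(np.arctan2(-120,55))
yb=np.degrees(np.arctan2(*(boss-hub)[[1,0]]))-210
print("yaw",yaw%360,yb%360)
print("hub tri",tri([T,S],[(448.2,242.4),(330+(573-400)*.4,145+(396-300)*.4)]))
print("boss tri",tri([T,S],[(461.8,264),(330+(631-400)*.4,145+(392-300)*.4)]))
# region-based
for q,z in(("boss_mouth",.16),("locking_pin",.0),("slim_pin",0),("pin_block",0)):
  for n,c in(("top",T),("scene",S)):
    for r in bot.trace(n,q)[:2]:
      m=r["region"];v,u=np.nonzero(m);print(q,n,round(r["p"],2),np.round(r["extent"],1).tolist(),m.sum(),u.mean().round(1),v.mean().round(1))
# grip top and knob
print("grip",atz(T,(256,287.6),.094),tri([T,S],[(256,287.8),(297.5,298.5)]))
print("knob",atz(T,(205+131/5,255+138/5),.083))
# block top corners
for p in((105,93),(82,180),(302,230),(325,135)): print(atz(T,(205+p[0]/5,255+p[1]/5),.052))
E
```

```text
hub [ 0.47156959 -0.23899348  0.167     ] boss [ 0.4175303  -0.26801917  0.17      ] 0.06134114187046058 reel [ 0.52277827 -0.36301935  0.175     ] 0.13418176480056637
yaw 357.81153257792175 358.2412194057706
hub tri (array([ 0.472478  , -0.24144169,  0.15906222]), array([1.76034164e-06]))
boss tri (array([ 0.41790759, -0.26769839,  0.17040506]), array([4.97800041e-07]))
boss_mouth top 0.9 [408.2, 213.6, 478.2, 275.6] 2949 445.1 242.3
boss_mouth scene 0.81 [355.6, 178.5, 427.0, 200.8] 1199 395.8 187.2
locking_pin top 0.48 [251.5, 282.2, 260.6, 293.1] 76 255.1 287.6
locking_pin scene 0.76 [288.0, 288.1, 304.9, 315.1] 273 296.5 299.9
slim_pin scene 0.71 [261.1, 307.2, 272.0, 323.2] 143 265.4 313.8
pin_block scene 0.58 [247.3, 300.1, 314.5, 354.3] 2252 280.9 328.1
grip [0.37698205 0.23238092 0.094     ] (array([0.37810003, 0.23369896, 0.07875496]), array([6.62874827e-07]))
knob [0.3917641  0.29680118 0.083     ]
[0.42005145 0.3157712  0.052     ]
[0.37458646 0.32675121 0.052     ]
[0.34782194 0.21244327 0.052     ]
[0.39700526 0.20087449 0.052     ]
```

Request:
{"fn": "send_rows", "kwargs": {
  "moves": [0.2125,0.9275,0,0,0,0.202,-0.2,0.2125,0.9275,0,0,0,0.202,-0.2,0.2125,0.9275,0,0,0,0.202,-0.2,0.2125,0.9275,0,0,0,0.202,-0.2,0.2125,0.9275,0,0,0,0.202,-0.2,0.2125,0.9275,0,0,0,0.202,-0.2,0.2125,0.9275,0,0,0,0.202,-0.2,0.2125,0.9275,0,0,0,0.202,-0.2],
  "squeeze": 80
}}

```text
time: 2.6
ee_pos: [0.2496, -0.3233, 0.2314]
tcp_rot: [180.0, -0.0, 36.0]
wrist_force: [0.7, 0.2, -0.6]
opening: 0.0511
grasp_force: 0.0
```

Request:
{"fn": "send_rows", "kwargs": {
  "moves": [0.2125,0.9275,0,0,0,0.202,-0.2,0.2125,0.9275,0,0,0,0.202,-0.2,0.2125,0.9275,0,0,0,0.202,-0.2,0.2125,0.9275,0,0,0,0.202,-0.2,0.2125,0.9275,0,0,0,0.202,-0.2,0.2125,0.9275,0,0,0,0.202,-0.2,0.2125,0.9275,0,0,0,0.202,-0.2,0.2125,0.9275,0,0,0,0.202,-0.2]
}}

```text
time: 3.6
ee_pos: [0.292, -0.1378, 0.2314]
tcp_rot: [180.0, -0.0, 49.9]
wrist_force: [0.1, -0.6, 0.3]
opening: 0.0509
grasp_force: 0.0
```

Request:
{"fn": "send_rows", "kwargs": {
  "moves": [0.2125,0.9275,0,0,0,0.202,-0.2,0.2125,0.9275,0,0,0,0.202,-0.2,0.2125,0.9275,0,0,0,0.202,-0.2,0.2125,0.9275,0,0,0,0.202,-0.2,0.2125,0.9275,0,0,0,0.202,-0.2,0.2125,0.9275,0,0,0,0.202,-0.2,0.2125,0.9275,0,0,0,0.202,-0.2,0.2125,0.9275,0,0,0,0.202,-0.2]
}}

```text
time: 4.6
ee_pos: [0.3346, 0.0477, 0.2314]
tcp_rot: [180.0, -0.0, 63.8]
wrist_force: [0.8, -0.7, 0.0]
opening: 0.0509
grasp_force: 0.0
```

Request:
{"fn": "send_rows", "kwargs": {
  "moves": [0.2125,0.9275,0,0,0,0.202,-0.2,0.2125,0.9275,0,0,0,0.202,-0.2,0.2125,0.9275,0,0,0,0.202,-0.2,0.2125,0.9275,0,0,0,0.202,-0.2,0.2125,0.9275,0,0,0,0.202,-0.2,0.2125,0.9275,0,0,0,0.202,-0.2,0.2125,0.9275,-0.5,0,0,0.202,-0.2,0.2125,0.9275,-0.5,0,0,0.202,-0.2]
}}

```text
time: 5.6
ee_pos: [0.3771, 0.2333, 0.2061]
tcp_rot: [180.0, -0.0, 77.7]
wrist_force: [0.8, 0.5, -1.5]
opening: 0.0513
grasp_force: 0.0
```

```bash
python3 - <<'E'
from h import *
t=cv2.imread("pics/top0.png");s=cv2.imread("pics/scene0.png")
c=t[255:275,450:475]; hsv=cv2.cvtColor(c,cv2.COLOR_BGR2HSV)
m=((hsv[:,:,0]>10)&(hsv[:,:,0]<32)&(hsv[:,:,1]>110))
v,u=np.nonzero(m);print("brass top",u.mean()+450,v.mean()+255,m.sum(),cv2.minAreaRect(np.c_[u,v].astype(np.float32)))
for r in m: print("".join("#" if x else "." for x in r))
print(c[:,:,2])
x=s[170:200,405:440];hsv=cv2.cvtColor(x,cv2.COLOR_BGR2HSV)
m=((hsv[:,:,0]>10)&(hsv[:,:,0]<32)&(hsv[:,:,1]>110))
for r in m: print("".join("#" if x else "." for x in r))
E
```

```text
brass top 461.27472527472526 263.3736263736264 91 ((11.000001907348633, 8.499999046325684), (8.944271087646484, 10.28591251373291), 63.43495178222656)
.........................
.........................
.........................
............###..........
..........#####..........
........########.........
.......#########.........
......###########........
.....#####..#####........
......#####.######.......
.......###########.......
.......##########........
........#######..........
........#####............
.........#...............
.........................
.........................
.........................
.........................
.........................
[[162 162 162 161 161 160 162 160 161 162 161 163 161 161 160 158 159 162
  162 163 159 163 161 158 159]
 [152 166 162 162 163 162 164 163 163 163 159 166 160 164 166 163 163 163
  166 165 159 166 162 160 153]
 [147 161 157 163 163 163 163 164 165 165 168 161 158 161 162 165 161 163
  164 160 163 167 164 160 138]
 [148 155 164 162 165 160 163 166 162 160 162 163 156 159 156 157 166 162
  163 165 163 162 163 153 125]
 [149 161
[... 2051 characters left out ...]
................
.............##########............
.............##########............
.............#########.............
.............#########.............
.............#########.............
.............#########.............
.............########..............
.............########..............
...................................
...................................
...................................
...................................
...................................
...................................
...................................
...................................
...................................
...................................
...................................
```

Request:
{"fn": "send_rows", "kwargs": {
  "moves": [0,0,-0.8,0,0,0,-0.2,0,0,-0.8,0,0,0,-0.2,0,0,-0.8,0,0,0,-0.2,0,0,-0.8,0,0,0,-0.2,0,0,-0.8,0,0,0,-0.2,0,0,-0.8,0,0,0,-0.2,0,-0.04,-0.6,0,0,0,-0.2,0,0,-0.32,0,0,0,-0.2]
}}

```text
time: 6.6
ee_pos: [0.3768, 0.2313, 0.0626]
tcp_rot: [-180.0, 0.0, 77.7]
wrist_force: [-0.2, -0.7, 0.6]
opening: 0.0511
grasp_force: 0.0
```

Request:
{"fn": "send_rows", "kwargs": {
  "moves": [0,0,0,0,0,0,0.3,0,0,0,0,0,0,0.6,0,0,0,0,0,0,1,0,0,0,0,0,0,1,0,0,0,0,0,0,1],
  "squeeze": 80
}}

```text
time: 7.22
ee_pos: [0.3778, 0.2316, 0.0641]
tcp_rot: [179.9, -0.1, 77.6]
wrist_force: [4.4, -1.3, 5.5]
opening: 0.0126
grasp_force: 79.1
```

Request:
{"fn": "send_rows", "kwargs": {
  "moves": [0,0,0.3,0,0,0,1,0,0,0.6,0,0,0,1,0,0,1,0,0,0,1,0,0,1,0,0,0,1,0,0,1,0,0,0,1,0,0,1,0,0,0,1,0,0,1,0,0,0,1,0,0,1,0,0,0,1]
}}

```text
time: 8.22
ee_pos: [0.3762, 0.2314, 0.236]
tcp_rot: [-179.9, 0.0, 77.7]
wrist_force: [-0.4, 0.1, -0.2]
opening: 0.0132
grasp_force: 78.9
```

```bash
python3 - <<'E'
from h import *
S=bot.camera("scene");o=bot.get_obs();print(o["ee_pos"],o["opening"],o["wrist_force"],o["grasp_force"])
p=cv2.projectPoints(o["ee_pos"][None],cv2.Rodrigues(S["R"])[0],np.array(S["t"]),S["camera_matrix"],np.array(S["D"]))[0].ravel();print(p)
u,v=p.astype(int)
cv2.imwrite("pics/lift.png",cv2.resize(S["color"][v-60:v+60,u-60:u+60,::-1],(480,480),interpolation=2))
E
```

```text
[0.37682905 0.23174583 0.23922617] 0.012749557991262277 [-1.85695584 -0.99700861  1.69195869] 78.98436427116394
[297.48758957 220.43854508]
```

View pics/lift.png

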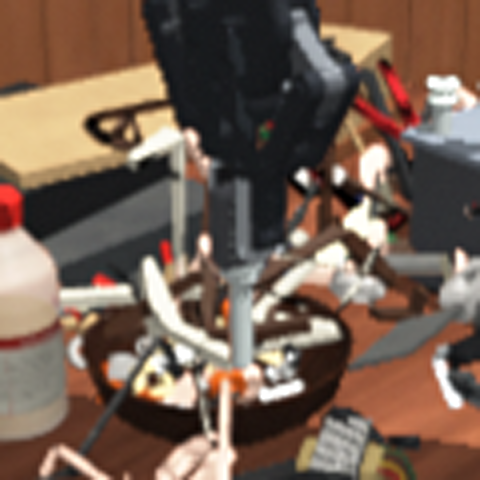

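Request:
{"fn": "send_rows", "kwargs": {
  "moves": [0.07,-0.833,0.2,0,0,-0.377,1,0.07,-0.833,0.2,0,0,-0.377,1,0.07,-0.833,0.2,0,0,-0.377,1,0.07,-0.833,0,0,0,-0.377,1,0.07,-0.833,0,0,0,-0.377,1,0.07,-0.833,0,0,0,-0.377,1,0.07,-0.833,0,0,0,-0.377,1,0.07,-0.833,0,0,0,-0.377,1]
}}

```text
time: 9.28
ee_pos: [0.3904, 0.0643, 0.2499]
tcp_rot: [-179.9, 0.0, 51.6]
wrist_force: [-0.3, 1.0, -1.3]
opening: 0.0131
grasp_force: 78.9
```

Request:
{"fn": "send_rows", "kwargs": {
  "moves": [0.07,-0.833,0,0,0,-0.377,1,0.07,-0.833,0,0,0,-0.377,1,0.07,-0.833,0,0,0,-0.377,1,0.07,-0.833,0,0,0,-0.377,1,0.07,-0.833,0,0,0,-0.377,1,0.07,-0.833,0,0,0,-0.377,1,0.07,-0.833,0,0,0,-0.377,1,0.07,-0.833,0,0,0,-0.377,1]
}}

```text
time: 10.28
ee_pos: [0.4046, -0.1021, 0.2499]
tcp_rot: [-179.9, 0.0, 25.7]
wrist_force: [-0.1, 0.1, -0.4]
opening: 0.0127
grasp_force: 78.9
```

Request:
{"fn": "send_rows", "kwargs": {
  "moves": [0.07,-0.833,0,0,0,-0.377,1,0.07,-0.833,0,0,0,-0.377,1,0.07,-0.833,0,0,0,-0.377,1,0.07,-0.833,0,0,0,-0.377,1,0.07,-0.833,0,0,0,-0.377,1,0.07,-0.833,0,0,0,-0.377,1,0.07,-0.833,0,0,0,-0.377,1,0.07,-0.833,0,0,0,-0.377,1]
}}

```text
time: 11.28
ee_pos: [0.4189, -0.2692, 0.2503]
tcp_rot: [-180.0, 0.0, -0.3]
wrist_force: [0.2, 0.2, -0.6]
opening: 0.0126
grasp_force: 78.9
```

```bash
python3 - <<'E'
from h import *
S=bot.camera("scene");T=bot.camera("top");o=bot.get_obs();print(o["ee_pos"],o["tcp_rot"],o["wrist_force"])
for n in("scene","top"): print(n,[(r["pixel"],r["p"]) for r in bot.landmark_of(n,"pin_tip")+bot.landmark_of(n,"boss_mouth")])
u,v=418,178
a=cv2.resize(S["color"][v-50:v+30,u-40:u+40,::-1],(400,400),interpolation=2)
u,v=460,262
b=cv2.resize(T["color"][v-40:v+40,u-40:u+40,::-1],(400,400),interpolation=2)
cv2.imwrite("pics/hover.png",np.hstack([a,b]))
# hub & boss from initial image, hole centre
print("boss",atz(T,(461.9,263.2),.17))
E
```

```text
[ 0.41895833 -0.26998366  0.25006092] [-1.79974441e+02  4.97875058e-02 -3.07218404e-01] [-0.59696593  0.12355205 -1.75534994]
scene [([423.0, 174.1], 0.69), ([419.8, 180.6], 0.62)]
top [([461.1, 261.9], 0.72)]
boss [ 0.41947503 -0.26839298  0.17      ]
```

View pics/hover.png

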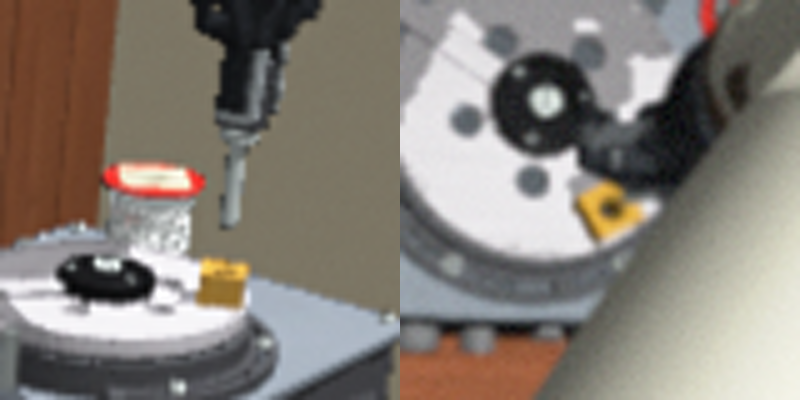

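```bash
python3 - <<'E'
from h import *
S=bot.camera("scene");T=bot.camera("top")
P=np.array([[.4190,-.2698,.192],[.4195,-.2685,.17],[.4295,-.2685,.17],[.4195,-.2585,.17]])
for c in(S,T): print(cv2.projectPoints(P,cv2.Rodrigues(c["R"])[0],np.array(c["t"]),c["camera_matrix"],np.array(c["D"]))[0][:,0].round(1).tolist())
print(atz(T,(462.4,263.6),.17),tri([T,S],[(462.2,263.4),(423.8,180.6)]))
def ell(img,c,r):pass
# scene fine: pin silhouette rows and brass rows, u at subpixel
g=S["color"].astype(int)
print(g[162:176,414:434].sum(2)//3)
print(g[178:190,410:434,0]-g[178:190,410:434,2])
E
```

```text
[[423.6, 173.6], [422.2, 181.8], [418.8, 180.8], [420.2, 182.7]]
[[464.9, 261.7], [461.9, 263.2], [461.7, 259.1], [457.8, 263.2]]
[ 0.41848472 -0.26954825  0.17      ] (array([ 0.41694844, -0.26856552,  0.17403966]), array([4.21146033e-06]))
[[241 167 112 119 110 113 113 114 113 112 137 155 129 114 113 113 113 115
  113 114]
 [236 195 124 114  94 112 114 115 113 114 140 157 124 114 113 114 113 114
  115 114]
 [240 234 141 111 117 117 114 111 105 114 146 161 123 113 113 113 114 113
  113 113]
 [217 211 150 117 106 114 115 104  69 114 149 163 118 112 113 114 114 114
  114 113]
 [135 134 119 117 115 114 113 107  77 119 153 164 118 113 114 115 114 113
  113 113]
 [130 124 114 113 114 113 113 108  86 122 155 167 119 113 114 114 115 113
  114 114]
 [148 147 155 118 113 112 114 113 104 128 160 169 119 113 114 114 113 114
  114 114]
 [170 175 124 113 113 112 113 112 109 133 160 161 118 113 114 114 113 114
  114 113]
 [198 168 115 111 113 114 114 113 112 135 157 130 115 113 114 113 114 113
  113 114]
 [216 228 128 110 113 114 114 112 113 140 158 119 113 113 114 113 113 114
  114 113]
 [234 23
[... 845 characters left out ...]
-3  -4  -3  -1  -1  -2   7  82 111 116 111 115 126 132 145 129  44
  -16 -15   5   7  15  24]
 [ -2  -3  -3  -3  -3  -1  -3  10  66  99  99  99  97 100 103 105  77   3
  -23 -24 -22 -23 -14   5]
 [ -2  -2  -4  -3  -4  -2  -4  19  81 102  99  98  96  99 100  98  64  -4
  -22 -22 -22 -24 -23 -22]
 [ -1  -1  -4  -3  -3  -4  -1  48  95 101 100  98  97  98 101  99  52 -13
  -21 -24 -22 -21 -22 -21]
 [ -1  -1  -2  -2  -4  -5   0  67 101 102  99 101 101 100 101  98  49  -9
  -23 -25 -23 -23 -24 -23]
 [ -2  -2  -2  -3  -4  -5  -2  53  82  86  85  89  92  97  98  90  47  -9
  -22 -23 -23 -23 -23 -24]
 [ -3  -2  -5  -2  -1  -2  -2  15  28  25  29  29  32  49  54  53  31  -9
  -24 -24 -23 -22 -23 -24]]
```

Request:
{"fn": "send_rows", "kwargs": {
  "moves": [-0.02,0.03,-0.3,0,0,0,1,0,0,-0.3,0,0,0,1,0,0,-0.1,0,0,0,1,0,0,0,0,0,0,1]
}}

```text
time: 12.18
ee_pos: [0.4183, -0.2675, 0.233]
tcp_rot: [-180.0, 0.0, -0.1]
wrist_force: [-0.6, 0.1, -0.9]
opening: 0.0126
grasp_force: 78.9
```

```bash
python3 - <<'E'
from h import *
S=bot.camera("scene");o=bot.get_obs();print(o["ee_pos"],o["wrist_force"])
x,y,z=o["ee_pos"]
P=np.array([[x,y,z-.058],[x,y,z-.058+.02],[.419,-.269,.17]])
print(cv2.projectPoints(P,cv2.Rodrigues(S["R"])[0],np.array(S["t"]),S["camera_matrix"],np.array(S["D"]))[0][:,0].round(1).tolist())
g=S["color"].astype(int)
print(g[166:188,414:434].sum(2)//3)
cv2.imwrite("pics/near.png",cv2.resize(S["color"][140:200,390:450,::-1],(600,600),interpolation=2))
E
```

```text
[ 0.41843017 -0.26760564  0.23329651] [-0.42353944  0.66599585 -0.75679128]
[[422.6, 180.0], [423.5, 172.6], [422.5, 181.8]]
[[135 134 120 117 113 113 113 105  70 108 133 159 115 112 114 114 113 114
  113 114]
 [129 124 115 114 113 113 113 107  78 116 153 167 118 113 113 114 114 114
  114 113]
 [147 148 154 117 113 113 113 108  87 121 157 167 118 113 114 114 114 113
  113 115]
 [170 175 124 112 113 114 113 111 104 128 160 168 119 111 113 114 114 115
  114 113]
 [197 168 115 112 113 113 113 114 110 134 162 164 119 113 114 114 113 114
  114 113]
 [214 229 129 110 113 114 114 112 112 138 158 128 112 113 114 113 113 114
  114 114]
 [234 236 130 111 113 114 114 112 114 142 159 118 112 112 113 113 113 114
  114 114]
 [172 217 126 111 112 114 113 103 114 145 159 101 111 113 114 113 114 114
  113 115]
 [188 226 129 111 114 114 107  68 112 150 164 115 112 113 114 113 115 114
  114 113]
 [205 191 119 112 113 114 108  77 117 154 166 119 113 113 115 114 114 115
  113 113]
 [233 195 119 113 114 114 109  86 121 157 168 119 113 113 113 114 114 114
  112 114]
 [245 181 116 112 114 114 112 103 126 16
[... 195 characters left out ...]
 113 114
  113 113]
 [245 234 201 194 165 117 131 144 153 144 131 134 137 122 113 114 114 114
  114 114]
 [246 247 248 249 201 137 118 113 157 147 154 170 177 140 116 113 113 114
  113 113]
 [247 247 248 246 183 164 146 116 129 125 128 160 175 147 119 117 113 113
  113 113]
 [242 248 248 231 121 107 121 118 121 135 139 154 160 159 141 139 132 129
  116 113]
 [203 249 250 229 108  97 103 104 103 104 105 105 118 163 174 175 177 170
  142 132]
 [178 241 243 214 113  99 104 102 101 100 102  99 120 179 181 179 180 179
  178 177]
 [165 172 171 138 102 101 103 102 102 103 102 101 138 221 186 180 180 179
  180 180]
 [173 162 161 118  99  99 102  99 100 101 101 104 151 235 188 180 180 180
  181 180]]
```

View pics/near.png

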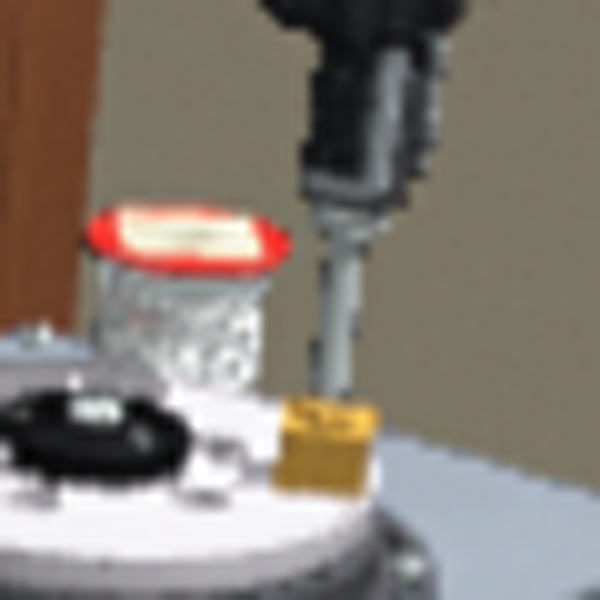

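Request:
{"fn": "send_rows", "kwargs": {
  "moves": [0.024,-0.04,-0.1,0,0,0,1,0,0,-0.06,0,0,0,1,0,0,-0.04,0,0,0,1,0,0,-0.04,0,0,0,1]
}}

```text
time: 12.72
ee_pos: [0.4191, -0.2686, 0.2272]
tcp_rot: [-180.0, 0.0, -0.1]
wrist_force: [0.7, 0.2, -1.1]
opening: 0.0131
grasp_force: 78.9
```

Request:
{"fn": "send_rows", "kwargs": {
  "moves": [0,0,-0.04,0,0,0,1,0,0,0,0,0,0,1]
}}

```text
time: 12.98
ee_pos: [0.419, -0.2686, 0.2262]
tcp_rot: [-180.0, 0.0, -0.1]
wrist_force: [-0.5, 0.3, -1.0]
opening: 0.0128
grasp_force: 78.9
```

Request:
{"fn": "send_rows", "kwargs": {
  "moves": [0,0,-0.04,0,0,0,1,0,0,-0.04,0,0,0,1,0,0,0,0,0,0,1]
}}

```text
time: 13.35
ee_pos: [0.4189, -0.2685, 0.2241]
tcp_rot: [-180.0, 0.0, -0.1]
wrist_force: [-1.1, 1.0, -1.7]
opening: 0.0127
grasp_force: 79.0
```

Request:
{"fn": "send_rows", "kwargs": {
  "moves": [0,0,-0.04,0,0,0,1,0,0,-0.04,0,0,0,1,0,0,0,0,0,0,1]
}}

```text
time: 13.72
ee_pos: [0.4189, -0.2685, 0.2221]
tcp_rot: [-180.0, 0.0, -0.1]
wrist_force: [-1.6, 0.8, -1.3]
opening: 0.013
grasp_force: 78.9
```

Request:
{"fn": "send_rows", "kwargs": {
  "moves": [0,0,-0.06,0,0,0,1,0,0,-0.06,0,0,0,1,0,0,0,0,0,0,1]
}}

```text
time: 14.1
ee_pos: [0.4189, -0.2686, 0.219]
tcp_rot: [-180.0, 0.0, -0.1]
wrist_force: [-2.0, 0.4, -2.4]
opening: 0.0131
grasp_force: 78.9
```

Request:
{"fn": "send_rows", "kwargs": {
  "moves": [0,0,-0.06,0,0,0,1,0,0,-0.06,0,0,0,1,0,0,0,0,0,0,1]
}}

```text
time: 14.48
ee_pos: [0.4189, -0.2686, 0.2161]
tcp_rot: [-180.0, 0.0, -0.1]
wrist_force: [-2.9, 1.1, -1.9]
opening: 0.0129
grasp_force: 79.0
```

Request:
{"fn": "send_rows", "kwargs": {
  "moves": [0,0,-0.06,0,0,0,1,0,0,-0.06,0,0,0,1,0,0,0,0,0,0,1]
}}

```text
time: 14.85
ee_pos: [0.419, -0.2686, 0.2131]
tcp_rot: [-180.0, 0.0, -0.1]
wrist_force: [-4.2, 0.9, -2.0]
opening: 0.013
grasp_force: 79.0
```

Request:
{"fn": "send_rows", "kwargs": {
  "moves": [-0.02,0,-0.06,0,0,0,1,0,0,-0.06,0,0,0,1,0,0,0,0,0,0,1]
}}

```text
time: 15.22
ee_pos: [0.4187, -0.2687, 0.2102]
tcp_rot: [180.0, -0.0, -0.1]
wrist_force: [-2.3, 0.6, -1.8]
opening: 0.0125
grasp_force: 79.1
```

Request:
{"fn": "send_rows", "kwargs": {
  "moves": [0,0,-0.06,0,0,0,1,0,0,-0.06,0,0,0,1,0,0,0,0,0,0,1]
}}

```text
time: 15.6
ee_pos: [0.4187, -0.2686, 0.2071]
tcp_rot: [-180.0, -0.0, -0.1]
wrist_force: [-2.0, -0.3, -1.8]
opening: 0.0125
grasp_force: 79.1
```

```bash
python3 - <<'E'
import numpy as np
t0=np.radians(208);q=np.arange(0,1.61,.05)
p=np.c_[np.cos(t0-q),np.sin(t0-q)]*60
for a,d,pp in zip(q[1:],np.diff(p,axis=0)/25,p[1:]): print(round(a,2),d.round(3),(pp/1000+[.4716,-.2404]).round(4))
E
```

```text
0.05 [-0.054  0.107] [ 0.4173 -0.2659]
0.1 [-0.048  0.11 ] [ 0.4161 -0.2631]
0.15 [-0.043  0.112] [ 0.415  -0.2603]
0.2 [-0.037  0.114] [ 0.4141 -0.2575]
0.25 [-0.031  0.116] [ 0.4133 -0.2546]
0.3 [-0.025  0.117] [ 0.4127 -0.2517]
0.35 [-0.02   0.118] [ 0.4122 -0.2487]
0.4 [-0.014  0.119] [ 0.4118 -0.2457]
0.45 [-0.008  0.12 ] [ 0.4116 -0.2427]
0.5 [-0.002  0.12 ] [ 0.4116 -0.2397]
0.55 [0.004 0.12 ] [ 0.4117 -0.2367]
0.6 [0.01 0.12] [ 0.412  -0.2337]
0.65 [0.016 0.119] [ 0.4124 -0.2308]
0.7 [0.022 0.118] [ 0.4129 -0.2278]
0.75 [0.028 0.117] [ 0.4136 -0.2249]
0.8 [0.034 0.115] [ 0.4145 -0.222 ]
0.85 [0.04  0.113] [ 0.4155 -0.2192]
0.9 [0.045 0.111] [ 0.4166 -0.2164]
0.95 [0.051 0.109] [ 0.4179 -0.2137]
1.0 [0.056 0.106] [ 0.4193 -0.211 ]
1.05 [0.061 0.103] [ 0.4208 -0.2085]
1.1 [0.066 0.1  ] [ 0.4225 -0.206 ]
1.15 [0.071 0.097] [ 0.4242 -0.2036]
1.2 [0.076 0.093] [ 0.4261 -0.2012]
1.25 [0.081 0.089] [ 0.4282 -0.199 ]
1.3 [0.085 0.085] [ 0.4303 -0.1969]
1.35 [0.089 0.08 ] [ 0.4325 -0.1949]
1.4 [0.093 0.076] [ 0.4348 -0.193 ]
1.45 [0.097 0.071] [ 0.4373 -0.1912]
1.5 [0.1   0.066] [ 0.4398 -0.1895]
1.55 [0.103 0.061] [ 0.4423 -0.188 ]
1.6 [0.106 0.056] [ 0.445  -0.1866]
```

Request:
{"fn": "send_rows", "kwargs": {
  "moves": [-0.054,0.107,0,0,0,0,1,-0.048,0.11,0,0,0,0,1,-0.043,0.112,0,0,0,0,1,-0.037,0.114,0,0,0,0,1,0,0,0,0,0,0,1]
}}

```text
time: 16.23
ee_pos: [0.4141, -0.2581, 0.2077]
tcp_rot: [179.9, -0.0, -0.1]
wrist_force: [-0.4, -5.6, -1.7]
opening: 0.0126
grasp_force: 78.8
```

Request:
{"fn": "send_rows", "kwargs": {
  "moves": [-0.031,0.116,0,0,0,0,1,-0.025,0.117,0,0,0,0,1,-0.02,0.118,0,0,0,0,1,-0.014,0.119,0,0,0,0,1,0,0,0,0,0,0,1]
}}

```text
time: 16.85
ee_pos: [0.4118, -0.2464, 0.2076]
tcp_rot: [179.9, -0.0, -0.1]
wrist_force: [-1.4, -5.8, 0.1]
opening: 0.0126
grasp_force: 78.8
```

Request:
{"fn": "send_rows", "kwargs": {
  "moves": [-0.008,0.12,0,0,0,0,1,-0.002,0.12,0,0,0,0,1,0.004,0.12,-0.05,0,0,0,1,0,0,-0.06,0,0,0,1,0,0,-0.06,0,0,0,1,0,0,0,0,0,0,1]
}}

```text
time: 17.6
ee_pos: [0.4115, -0.2376, 0.2033]
tcp_rot: [179.9, 0.0, -0.1]
wrist_force: [-2.8, -6.3, -1.8]
opening: 0.0126
grasp_force: 79.2
```

Request:
{"fn": "send_rows", "kwargs": {
  "moves": [0,0,-0.04,0,0,0,1,0,0,-0.04,0,0,0,1,0,0,0,0,0,0,1]
}}

```text
time: 17.98
ee_pos: [0.4115, -0.2376, 0.2014]
tcp_rot: [179.9, -0.0, -0.1]
wrist_force: [-2.4, -5.6, -0.4]
opening: 0.0126
grasp_force: 79.2
```

Request:
{"fn": "send_rows", "kwargs": {
  "moves": [0,0,-0.04,0,0,0,1,0,0,-0.04,0,0,0,1,0,0,0,0,0,0,1]
}}

```text
time: 18.35
ee_pos: [0.4115, -0.2377, 0.1994]
tcp_rot: [179.9, -0.0, -0.1]
wrist_force: [-1.5, -6.5, -0.8]
opening: 0.013
grasp_force: 79.2
```

Request:
{"fn": "send_rows", "kwargs": {
  "moves": [0,0,-0.04,0,0,0,1,0,0,0,0,0,0,1]
}}

```text
time: 18.6
ee_pos: [0.4115, -0.2376, 0.1984]
tcp_rot: [179.9, -0.0, -0.1]
wrist_force: [-2.6, -5.7, 0.2]
opening: 0.0127
grasp_force: 79.2
```

Request:
{"fn": "send_rows", "kwargs": {
  "moves": [0,0,-0.04,0,0,0,1,0,0,0,0,0,0,1]
}}

```text
time: 18.85
ee_pos: [0.4115, -0.2377, 0.198]
tcp_rot: [179.8, -0.0, -0.1]
wrist_force: [-2.0, -5.6, 3.6]
opening: 0.0128
grasp_force: 79.7
```

Request:
{"fn": "send_rows", "kwargs": {
  "moves": [0,0,-0.04,0,0,0,1,0,0,0,0,0,0,1]
}}

```text
time: 19.1
ee_pos: [0.4116, -0.2378, 0.1979]
tcp_rot: [179.8, -0.1, -0.1]
wrist_force: [-4.6, -5.1, 9.6]
opening: 0.0126
grasp_force: 80.7
```

Request:
{"fn": "send_rows", "kwargs": {
  "moves": [0.005,0.06,0,0,0,0,1,0.005,0.06,0,0,0,0,1,0.008,0.06,0,0,0,0,1]
}}

```text
time: 19.48
ee_pos: [0.4121, -0.234, 0.1979]
tcp_rot: [179.7, -0.1, -0.2]
wrist_force: [-4.3, -10.2, 8.8]
opening: 0.0127
grasp_force: 80.3
```

Request:
{"fn": "send_rows", "kwargs": {
  "moves": [0.008,0.06,0,0,0,0,1,0.011,0.059,0,0,0,0,1,0.011,0.059,0,0,0,0,1]
}}

```text
time: 19.85
ee_pos: [0.4128, -0.2296, 0.1979]
tcp_rot: [179.7, -0.1, -0.2]
wrist_force: [-5.2, -9.5, 9.2]
opening: 0.0127
grasp_force: 80.3
```

Request:
{"fn": "send_rows", "kwargs": {
  "moves": [-0.01,0.059,0,0,0,0,1,0.008,0.059,0,0,0,0,1,0.017,0.058,0,0,0,0,1]
}}

```text
time: 20.23
ee_pos: [0.4134, -0.2252, 0.1979]
tcp_rot: [179.7, -0.1, -0.2]
wrist_force: [-4.0, -9.0, 8.8]
opening: 0.0129
grasp_force: 80.2
```

Request:
{"fn": "send_rows", "kwargs": {
  "moves": [0.017,0.058,0,0,0,0,1,0.02,0.057,0,0,0,0,1,0.02,0.057,0,0,0,0,1]
}}

```text
time: 20.6
ee_pos: [0.4147, -0.2208, 0.1978]
tcp_rot: [179.7, -0.1, -0.2]
wrist_force: [-4.1, -8.6, 8.2]
opening: 0.0128
grasp_force: 80.1
```

Request:
{"fn": "send_rows", "kwargs": {
  "moves": [0.022,0.056,0,0,0,0,1,0.023,0.056,0,0,0,0,1,0.025,0.055,0,0,0,0,1]
}}

```text
time: 20.98
ee_pos: [0.4162, -0.2161, 0.1967]
tcp_rot: [179.8, -0.0, -0.2]
wrist_force: [-2.8, -8.2, 2.0]
opening: 0.0129
grasp_force: 79.4
```

Request:
{"fn": "send_rows", "kwargs": {
  "moves": [0.026,0.054,0,0,0,0,1,0.028,0.053,0,0,0,0,1,0.028,0.053,0,0,0,0,1]
}}

```text
time: 21.35
ee_pos: [0.4178, -0.213, 0.1966]
tcp_rot: [179.7, 0.1, -0.2]
wrist_force: [-5.6, -14.6, 1.5]
opening: 0.0125
grasp_force: 79.4
```

Request:
{"fn": "send_rows", "kwargs": {
  "moves": [-0.026,-0.053,-0.02,0,0,0,1,-0.013,-0.027,0,0,0,0,1,0,0,0,0,0,0,1]
}}

```text
time: 21.72
ee_pos: [0.4171, -0.2142, 0.1962]
tcp_rot: [179.8, 0.0, -0.2]
wrist_force: [-4.1, -8.7, 2.7]
opening: 0.0128
grasp_force: 79.5
```

Request:
{"fn": "send_rows", "kwargs": {
  "moves": [0,0,-0.04,0,0,0,1,0,0,0,0,0,0,1]
}}

```text
time: 21.98
ee_pos: [0.417, -0.2144, 0.1952]
tcp_rot: [179.8, 0.0, -0.2]
wrist_force: [-4.2, -9.2, 3.0]
opening: 0.0128
grasp_force: 79.4
```

Request:
{"fn": "send_rows", "kwargs": {
  "moves": [-0.012,-0.024,-0.02,0,0,0,1,0,0,0,0,0,0,1]
}}

```text
time: 22.22
ee_pos: [0.4168, -0.2149, 0.1946]
tcp_rot: [179.8, 0.0, -0.2]
wrist_force: [-4.6, -8.9, 2.2]
opening: 0.0129
grasp_force: 79.2
```

Request:
{"fn": "send_rows", "kwargs": {
  "moves": [0,0,-0.04,0,0,0,1,0,0,-0.04,0,0,0,1,0,0,0,0,0,0,1]
}}

```text
time: 22.6
ee_pos: [0.4167, -0.215, 0.1925]
tcp_rot: [179.8, 0.0, -0.2]
wrist_force: [-3.9, -8.7, 1.0]
opening: 0.0129
grasp_force: 79.1
```

Request:
{"fn": "send_rows", "kwargs": {
  "moves": [0,0,-0.04,0,0,0,1,0,0,-0.04,0,0,0,1,0,0,0,0,0,0,1]
}}

```text
time: 22.98
ee_pos: [0.4167, -0.215, 0.1905]
tcp_rot: [179.8, 0.0, -0.2]
wrist_force: [-3.9, -10.1, 1.1]
opening: 0.0129
grasp_force: 79.1
```

Free drop; home is TCP ≈ 0.182.

Request:
{"fn": "send_rows", "kwargs": {
  "moves": [0,0,-0.05,0,0,0,1,0,0,-0.05,0,0,0,1,0,0,-0.05,0,0,0,1,0,0,0,0,0,0,1]
}}

```text
time: 23.48
ee_pos: [0.4167, -0.2151, 0.1867]
tcp_rot: [179.8, 0.0, -0.2]
wrist_force: [-4.2, -9.9, 0.5]
opening: 0.0127
grasp_force: 79.1
```

Request:
{"fn": "send_rows", "kwargs": {
  "moves": [0,0,-0.05,0,0,0,1,0,0,-0.04,0,0,0,1,0,0,-0.04,0,0,0,1,0,0,0,0,0,0,1]
}}

```text
time: 23.98
ee_pos: [0.4167, -0.2151, 0.1835]
tcp_rot: [179.8, 0.0, -0.2]
wrist_force: [-4.1, -10.7, 1.0]
opening: 0.0129
grasp_force: 79.2
```

Request:
{"fn": "send_rows", "kwargs": {
  "moves": [0,0,-0.04,0,0,0,1,0,0,-0.03,0,0,0,1,0,0,0,0,0,0,1]
}}

```text
time: 24.35
ee_pos: [0.4167, -0.2152, 0.1822]
tcp_rot: [179.8, 0.0, -0.2]
wrist_force: [-3.9, -9.5, 3.0]
opening: 0.0129
grasp_force: 79.7
```

Request:
{"fn": "send_rows", "kwargs": {
  "moves": [0,0,-0.03,0,0,0,1,0,0,0,0,0,0,1]
}}

```text
time: 24.6
ee_pos: [0.4167, -0.2152, 0.1821]
tcp_rot: [179.7, -0.0, -0.2]
wrist_force: [-5.6, -9.3, 9.1]
opening: 0.0129
grasp_force: 80.6
```

Request:
{"fn": "send_rows", "kwargs": {
  "moves": [-0.01,-0.03,0,0,0,0,1,-0.01,-0.03,0.01,0,0,0,1,0,0,0,0,0,0,1]
}}

```text
time: 24.98
ee_pos: [0.4164, -0.216, 0.1821]
tcp_rot: [179.8, -0.0, -0.1]
wrist_force: [-5.7, -6.3, 7.3]
opening: 0.0124
grasp_force: 80.3
```

Request:
{"fn": "send_rows", "kwargs": {
  "moves": [-0.005,-0.03,0,0,0,0,1,0,-0.03,0,0,0,0,1,0,0,0,0,0,0,1]
}}

```text
time: 25.35
ee_pos: [0.416, -0.2174, 0.1821]
tcp_rot: [179.9, -0.0, -0.1]
wrist_force: [-6.8, -4.5, 7.7]
opening: 0.0127
grasp_force: 80.4
```

Request:
{"fn": "send_rows", "kwargs": {
  "moves": [-0.01,-0.03,0,0,0,0,1,-0.01,-0.02,0,0,0,0,1,0,0,0,0,0,0,1]
}}

```text
time: 25.72
ee_pos: [0.4158, -0.2179, 0.182]
tcp_rot: [180.0, -0.0, -0.1]
wrist_force: [-5.6, -1.2, 7.6]
opening: 0.0127
grasp_force: 80.4
```

Request:
{"fn": "send_rows", "kwargs": {
  "moves": [-0.025,-0.005,0.01,0,0,0,1,0,0,0.01,0,0,0,1],
  "squeeze": 20
}}

```text
time: 25.98
ee_pos: [0.4156, -0.2179, 0.182]
tcp_rot: [180.0, -0.1, -0.1]
wrist_force: [-0.4, -0.8, 5.2]
opening: 0.0126
grasp_force: 79.9
```

Request:
{"fn": "send_rows", "kwargs": {
  "moves": [0,0,0,0,0,0,0.6,0,0,0,0,0,0,0.4,0,0,0,0,0,0,0.2,0,0,0,0,0,0,0.2,0,0,0,0,0,0,0.2]
}}

```text
time: 26.6
ee_pos: [0.4154, -0.2179, 0.1812]
tcp_rot: [-180.0, 0.0, -0.1]
wrist_force: [-0.5, -0.0, -0.9]
opening: 0.0341
grasp_force: 0.0
```

```bash
python3 - <<'E'
from h import *
S=bot.camera("scene");o=bot.get_obs();print(o["ee_pos"],o["wrist_force"],o["opening"],o["grasp_force"])
cv2.imwrite("pics/rel.png",cv2.resize(S["color"][130:210,370:450,::-1],(600,600),interpolation=2))
E
```

```text
[ 0.41537441 -0.21794269  0.18122813] [ 0.95740604  0.12220228 -1.1547012 ] 0.03452445901039068 0.0
```

View pics/rel.png

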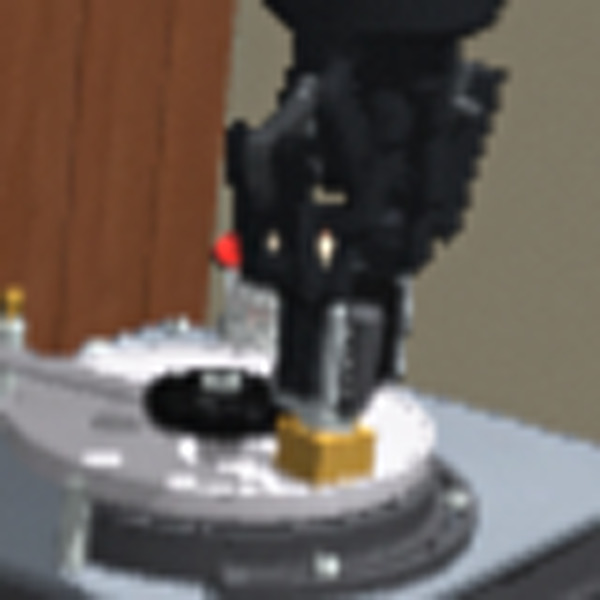

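The pin stands with its collar on the brass boss (about pixel 415, 187), the fingers are open and clear, and the wheel is held wound. I'll go straight up and check once more.

Request:
{"fn": "send_rows", "kwargs": {
  "moves": [0,0,0.3,0,0,0,0.2,0,0,0.6,0,0,0,0.2,0,0,0.9,0,0,0,0.2,0,0,1,0,0,0,0.2,0,0,1,0,0,0,0.2,0,0,0,0,0,0,0.2,0,0,0,0,0,0,0.2]
}}

```text
time: 27.52
ee_pos: [0.4154, -0.218, 0.2763]
tcp_rot: [180.0, -0.0, -0.1]
wrist_force: [-0.2, 1.0, -0.6]
opening: 0.0341
grasp_force: 0.0
```

```bash
python3 - <<'E'
from h import *
S=bot.camera("scene");o=bot.get_obs();print(o["ee_pos"],o["wrist_force"],o["opening"])
cv2.imwrite("pics/end.png",cv2.resize(S["color"][130:210,370:450,::-1],(600,600),interpolation=2))
E
```

```text
[ 0.41527897 -0.21787788  0.27584233] [-0.75315031  0.17227727 -0.28433811] 0.034114112143969914
```

View pics/end.png

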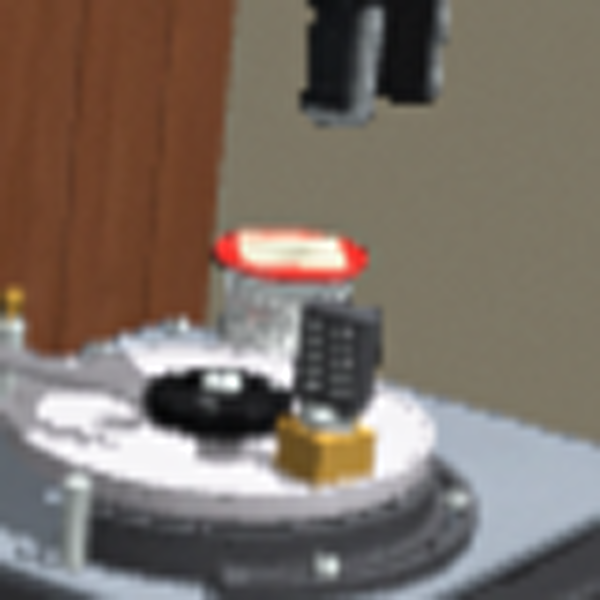

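The gripper is clear, the collar sits on the boss (about pixel 413, 185), and the wheel is still wound, so I'm handing it in.

```bash
python3 -c "
from workcell import bot
print(bot.job_done())"
```

```text
the job is handed in; nothing more can be done
None
```

The locking pin is fully home through the boss, its collar down on the brass, and it held the wheel wound to about 0.85 rad after I let go; I handed the job in at about 28 s, and it gave no verdict back.

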